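Clamp the solar panel on the model house, cross-wise in two passes

ROBOT

A 7-joint arm with a two-finger parallel gripper is mounted at the origin on the work surface. World frame = base frame: x ahead of the robot, y to its left, z up, the work surface at z = 0. Lengths are in m, angles in rad, forces in N, time in s.
With the tool pointing down it reaches from about 0.4 to 0.9 m from the base axis. Payload 5.6 kg.
Tool frame: the origin (TCP) lies midway between the tips of the shut fingers; the grasp point (between the pads) lies 19 mm behind it; y points along the fingers, z is the direction in which the jaws open and shut, and the axes are right-handed (so a half turn about y gives the same grasp; the last joint's range is limited). The gripper opens to 92 mm and grips with 3 to 60 N. Pads are 20 mm wide; open, the fingers measure 128 mm over their backs; the gripper's body (75 mm by 189 mm) begins 69 mm behind the grasp point.
Start: joints at [-1.295, 0.468, -0.012, 1.603, 0.006, 1.071, -0.056], TCP at [0.204, 0.617, 0.215] pointing down, gripper open.
Joint ranges: [-2.53, 2.53], [-0.31, 2.02], [-1.57, 1.55], [0.28, 2.44], [-1.29, 4.43], [0.15, 1.84], [-2.92, 2.92]. Speed limits (rad/s): [2.57, 2.57, 3.14, 3.14, 3.14, 3.14, 3.14].

INTERFACE

Orientations are given as a 3x3 rotation matrix whose columns are the frame's x, y, z axes.
In Python, from station import env, effector, solver, viewer, workorder, search_frame, tip_of gives the robot as it stands. Calls block until the motion is done:
- env.reach(position, orientation): joint-space move of the TCP to a pose.
- env.movel(position, frame=None, rate=0.15): straight line of the TCP; frame=None keeps the orientation; rate is the mean speed in m/s.
- env.goto_joints(angles): joint-space move.
- effector.release() and effector.grasp(squeeze=None): open the fingers fully, or close them until they stop; squeeze is the grip in N (None keeps the last).
- env.pause(seconds).
- solver.inverse_kinematics(position, orientation): joint angles nearest the present ones, or None.
- env.sense(): the state.
- viewer.read_camera(name): name is "scene" or "top" or "wrist"; returns (picture, depth): 384x512x3 uint8, red, green, blue; 384x512 float32, m along the optical axis (not along the pixel's ray), 0 where there is no reading.
- viewer.camera_info(name): a dict with "intrinsics" (3x3 intrinsics, pixels), "eye" and "rotation" of the camera in the world; the wrist camera has in their place "T_tool_cam" (4x4, takes a point from camera to tool coordinates, whose origin is the TCP and whose axes are the tool frame's). Camera axes: x right, y up, looking along -z (the intrinsics and any distortion apply to the point x, -y, -z); pixel columns grow to the right and rows downward; lengths in m; the calibration is good to about 2 mm. A picture is of the moment at which its call begins: read the wrist's pose just before it. camera_info takes no time and is no camera call.
A pose or a line that the arm cannot do raises env.PlanningError and nothing moves.
- workorder.finish_job(): hands the job in, once; it reports no verdict.
Trained networks look in the newest picture that a camera, given by its name, has taken for a name from the list of things; names that differ only in an ending like _2 or _b are one class to them, and where a whole thing is asked for, a point or a joint stands for the part that bears it (a point fixed in the world has none). Each returns a list of dicts, best first, with "score" (0 to 1); they miss things now and then, are a little off and sometimes report something else, mostly with a low value. They report only what shows in the picture. A call takes as long as a camera call. They do not tell look-alikes from the thing itself.
- search_frame(camera, name): "at" ([x, y, z] in m, in world coordinates, good to about 4 mm: the middle of the surface that is visible of it).
- tip_of(camera, name): "at" ([x, y, z] in m, in world coordinates, good to about 4 mm: a listed point, or the origin of a listed thing).
The state is a dict: "t": time; "joint_positions": joint angles; "joint_velocities": joint speeds; "tau": joint torques, N m; "ee_pos": TCP position; "tcp_rot": TCP orientation; "wrist_force": force on the tool from outside, world axes, zero at the start; "moment": the same for the moment, N m; "gripper_width": finger opening in m.
Only numpy, scipy, OpenCV 4.12 (cv2) and the standard library are available. Lean on these libraries where they do the work, as an engineer would, in place of code of your own. Each camera call takes 0.05 s, during which the arm holds its last target.

TASK

Press the blue solar panel fully down on the roof of the model house, then tighten its four wing screws clockwise with the wing driver, never with the fingers: go round them diagonally, opposite screw next, first turning every one about half-way and only then, again diagonally, every one to its stop. Finally stand the driver upright on the green mat again and let go, without disturbing the pen pot, glue bottle, spool or tape roll.

Things in the scene. Friction and masses are not known exactly. Their poses are not given: they have to be found in the camera images.
- house: Plywood model house, fixed to the table, a block 160 x 180 mm (x, y) and 75 mm high with a flat roof; origin at the centre of its underside on the table, x to its back, y to its left side, z up. A brick chimney 28 x 24 mm stands on the roof at (0, +78) mm, its top 165 mm above the table. The blue solar panel lies on the roof, centred on the house.
- panel (a joint): How far the blue solar panel (150 x 116 mm, 8 mm thick, white grid lines) has been pressed down on its four studs: 0 stands proud of the roof by 8 mm, 0.008 m fully home on the roof. It moves straight down without tilting, is stiff (about 5 N downward moves it) and stays where it is left.
- panel_top (a point): Centre of the upper face of the solar panel, a clear place to press; axes as the house. It is 91 mm above the table when proud, 83 mm when home.
- nut1 (a joint): Angle of brass wing screw nut1, turned clockwise seen from above: 0 loose (wings along the house's x axis), 1.571 rad tight against its stop (wings along the house's y axis), halfway 0.785. Stiff (about 0.1 N m), stays where it is left.
- nut1_top (a point): Wing screw nut1 at (+58, +40) mm from the panel's centre in the house's axes; diagonally opposite nut3. The point is on its axis level with the wing tops, 22 mm above the panel's upper face; its x axis runs along the wings. Wings: 34 mm tip to tip, 6 mm thick, from 6 to 22 mm above the panel. It is captive in the panel and goes down with it.
- nut2 (a joint): Angle of brass wing screw nut2, turned clockwise seen from above: 0 loose (wings along the house's x axis), 1.571 rad tight against its stop (wings along the house's y axis), halfway 0.785. Stiff (about 0.1 N m), stays where it is left.
- nut2_top (a point): Wing screw nut2 at (+58, -40) mm from the panel's centre in the house's axes; diagonally opposite nut4. The point is on its axis level with the wing tops, 22 mm above the panel's upper face; its x axis runs along the wings. Wings: 34 mm tip to tip, 6 mm thick, from 6 to 22 mm above the panel. It is captive in the panel and goes down with it.
- nut3 (a joint): Angle of brass wing screw nut3, turned clockwise seen from above: 0 loose (wings along the house's x axis), 1.571 rad tight against its stop (wings along the house's y axis), halfway 0.785. Stiff (about 0.1 N m), stays where it is left.
- nut3_top (a point): Wing screw nut3 at (-58, -40) mm from the panel's centre in the house's axes; diagonally opposite nut1. The point is on its axis level with the wing tops, 22 mm above the panel's upper face; its x axis runs along the wings. Wings: 34 mm tip to tip, 6 mm thick, from 6 to 22 mm above the panel. It is captive in the panel and goes down with it.
- nut4 (a joint): Angle of brass wing screw nut4, turned clockwise seen from above: 0 loose (wings along the house's x axis), 1.571 rad tight against its stop (wings along the house's y axis), halfway 0.785. Stiff (about 0.1 N m), stays where it is left.
- nut4_top (a point): Wing screw nut4 at (-58, +40) mm from the panel's centre in the house's axes; diagonally opposite nut2. The point is on its axis level with the wing tops, 22 mm above the panel's upper face; its x axis runs along the wings. Wings: 34 mm tip to tip, 6 mm thick, from 6 to 22 mm above the panel. It is captive in the panel and goes down with it.
- driver_grip (a point): Wing driver, a 0.2 kg hand wrench 111 mm tall, upright on the green mat: centre of its red T-handle, a bar 70 mm long (x), 24 thick (y), 26 high, 98 mm above the foot. Below it a 16 mm steel shaft, then a steel fork 38 x 34 mm (x, y), 28 high, with a slot right through along x, 10 mm wide (mouth flared to 20), 16 deep, to drop over a screw's wings (0.12 rad slack either way). Handle and slot are parallel.
- mat: Green tool mat fixed on the table, 150 x 120 mm (x, y), 3 mm thick; origin at the centre of its underside. It lies to the left or to the right of the house.
- pot_center (a point): Grey pot of marker pens, loose, 64 mm across, 120 mm high with the pens, beyond the far edge of the green mat; point 42 mm above its foot. To be left alone.
- glue_center (a point): White glue bottle with orange cap, loose, 48 mm across, 140 mm high, on the brown card at the side of the house away from the mat; point half-way up. To be left alone.
- spool_center (a point): Small cork-coloured spool, loose, 44 mm across, 40 mm high, standing on the brown card; point half-way up. To be left alone.
- tape_center (a point): Roll of black tape lying flat, loose, 64 mm across, 19 mm high, on the table behind the house; point half-way up. To be left alone.
Not all that is in view belongs to the job. There is more than one size of the part that bears driver_grip; the job needs the smallest.

How it is judged:
On the way, in this order (a step that is already met when the one before it is completed fails the run):
1. the panel is pressed down to within 1.5 mm of the roof (value of joint panel above 0.0065 m), for 0.1 s.
2. two diagonally opposite screws are turned about half-way (past 0.45 rad) ((value of joint each of nut1, nut3 above 0.45 rad or value of joint each of nut2, nut4 above 0.45 rad)), for 0.1 s.
3. all four screws are turned about half-way (past 0.45 rad) (value of joint each of nut1, nut2, nut3, nut4 above 0.45 rad), for 0.1 s.
4. two diagonally opposite screws are tight (past 1.4 rad) ((value of joint each of nut1, nut3 above 1.4 rad or value of joint each of nut2, nut4 above 1.4 rad)), for 0.1 s.
5. all four screws are tight (past 1.4 rad) (value of joint each of nut1, nut2, nut3, nut4 above 1.4 rad), for 0.1 s.
At the end, for the whole second after the job is handed in: All four wing screws within 0.17 rad of their stops (past 1.4 rad), the panel within 1.5 mm of the roof, the driver standing upright with its axis over the green mat, let go, and the four bystanders within 25 mm of where they started (all of step 5 and value of joint panel above 0.0065 m and angle between driver_grip's own z axis and vertical below 0.1 rad and x of driver_grip in the frame of mat between -0.075 and 0.075 m and y of driver_grip in the frame of mat between -0.06 and 0.06 m and z of driver_grip in the frame of mat between 0.097 and 0.105 m and contact force between the fingers and anything else below 0.3 N and distance of each of pot_center, glue_center, spool_center, tape_center from where it was at the start of the episode below 0.025 m); the robot touches nothing.
It fails at once if screws tightened in a ring: two neighbouring screws half-way (0.45 rad) with both others still loose ((value of joint each of nut1, nut2 above 0.45 rad and value of joint each of nut3, nut4 below 0.45 rad) or (value of joint each of nut2, nut3 above 0.45 rad and value of joint each of nut4, nut1 below 0.45 rad) or (value of joint each of nut3, nut4 above 0.45 rad and value of joint each of nut1, nut2 below 0.45 rad) or (value of joint each of nut4, nut1 above 0.45 rad and value of joint each of nut2, nut3 below 0.45 rad)).
It fails at once if screws tightened in a ring: two neighbouring screws tight (1.4 rad) with neither of the others tight ((value of joint each of nut1, nut2 above 1.4 rad and value of joint each of nut3, nut4 below 1.4 rad) or (value of joint each of nut2, nut3 above 1.4 rad and value of joint each of nut4, nut1 below 1.4 rad) or (value of joint each of nut3, nut4 above 1.4 rad and value of joint each of nut1, nut2 below 1.4 rad) or (value of joint each of nut4, nut1 above 1.4 rad and value of joint each of nut2, nut3 below 1.4 rad)).
It fails at once if a screw turned well past half-way (1.15 rad) while another is not yet at half-way (0.45 rad) (value of joint any of nut1, nut2, nut3, nut4 above 1.15 rad and value of joint any of nut1, nut2, nut3, nut4 below 0.45 rad).
It fails at once if a screw touched with the fingers (contact force between the fingers and nut1 above 1 N or contact force between the fingers and nut2 above 1 N or contact force between the fingers and nut3 above 1 N or contact force between the fingers and nut4 above 1 N).
It fails at once if a bystander pushed more than 25 mm or tipped (distance of any of pot_center, glue_center, spool_center, tape_center from where it was at the start of the episode above 0.025 m or angle between any of pot_center, glue_center, spool_center, tape_center's own z axis and vertical above 0.3 rad).
It also fails if it takes over 72 s, if anything falls off the work surface, if the arm or the gripper's body presses on something with over 40 N, if the wrist force passes 120 N, or if a joint passes its speed limit or range.

## Working session

There is one attempt and no reset: what is moved stays moved. The work goes in short steps, each a Python script; the robot and the scene stay as the last script left them, time stands still between calls to the robot, and variables do not carry over. Pictures are saved under pics/ and viewed, and the job is handed in when it is done.

```bash
ls; mkdir -p pics
cat > h.py <<'E'
import numpy as np, cv2
from station import env, effector, solver, viewer, workorder, search_frame, tip_of
def snap(cam,fn):
    s=env.sense(); p,d=viewer.read_camera(cam)
    cv2.imwrite('pics/'+fn+'.png',p[:,:,::-1]); np.savez('pics/'+fn+'.npz',p=p,d=d,ee=s['ee_pos'],R=s['tcp_rot'])
    return p,d
def cam(name,fn=None):
    ci=viewer.camera_info(name); K=np.array(ci['intrinsics'])
    if name=='wrist':
        z=np.load('pics/'+fn+'.npz'); T=np.eye(4);T[:3,:3]=z['R'];T[:3,3]=z['ee']; T=T@np.array(ci['T_tool_cam'])
        return K,T[:3,:3],T[:3,3],ci
    return K,np.array(ci['rotation']),np.array(ci['eye']),ci
def cloud(name,fn):
    K,R,e,ci=cam(name,fn); d=np.load('pics/'+fn+'.npz')['d']
    v,u=np.mgrid[:d.shape[0],:d.shape[1]]
    x=(u-K[0,2])/K[0,0]*d; y=(v-K[1,2])/K[1,1]*d
    P=np.stack([x,-y,-d],-1)@R.T+e
    P[d<=0]=np.nan
    return P
E
python3 - <<'E'
from h import *
for c in ['scene','top']:
    snap(c,c+'0'); print({k:(np.round(v,4).tolist() if not isinstance(v,str) else v) for k,v in viewer.camera_info(c).items()})
    for n in ['house','panel_top','nut1_top','nut2_top','nut3_top','nut4_top','driver_grip','mat','pot_center','glue_center','spool_center','tape_center']:
        print(c,n,[(round(r['score'],2),np.round(r['at'],3).tolist()) for r in tip_of(c,n)])
print(viewer.camera_info('wrist')); s=env.sense();print(s)
E
```

```text
pics
{'intrinsics': [[399.7853, 0.0, 250.2745], [0.0, 399.7853, 186.7524], [0.0, 0.0, 1.0]], 'eye': [1.0714, -0.5211, 0.9295], 'rotation': [[0.6574, -0.5801, 0.4808], [0.7534, 0.4957, -0.4321], [0.0124, 0.6463, 0.7629]]}
scene house [(0.63, [0.568, 0.02, 0.001])]
scene panel_top [(0.6, [0.653, -0.236, 0.042]), (0.58, [0.565, 0.018, 0.09])]
scene nut1_top [(0.53, [0.61, 0.071, 0.112])]
scene nut2_top [(0.57, [0.633, -0.001, 0.113])]
scene nut3_top [(0.64, [0.52, -0.039, 0.114])]
scene nut4_top [(0.44, [0.499, 0.04, 0.113])]
scene driver_grip [(0.73, [0.365, -0.279, 0.129]), (0.73, [0.446, -0.401, 0.137]), (0.66, [0.498, -0.246, 0.103])]
scene mat [(0.73, [0.533, -0.254, 0.002])]
scene pot_center [(0.71, [0.654, -0.236, 0.042])]
scene glue_center [(0.6, [0.564, 0.286, 0.073])]
scene spool_center [(0.61, [0.488, 0.308, 0.023])]
scene tape_center [(0.51, [0.706, 0.06, 0.008])]
{'intrinsics': [[428.2636, 0.0, 255.4967], [0.0, 428.2636, 186.6803], [0.0, 0.0, 1.0]], 'eye': [0.4105, -0.0531, 1.2388], 'rotation': [[-0.0108, 0.9922, -0.124], [-0.9999, -0.012, -0.0095], [-0.0109, 0.1239, 0.9922
[... 1251 characters left out ...]
'joint_velocities': array([ 6.94185417e-04, -2.02384645e-04,  3.58989029e-04,  5.95467191e-05,
       -2.78118486e-04, -7.44572270e-04,  4.85878658e-04]), 'tau': array([ 4.68030903e-04, -5.20411563e+01, -1.24680417e-02, -2.44061673e+01,
       -5.66992862e-02,  1.12190246e-02,  2.89743321e-05]), 'ee_pos': array([0.20379621, 0.61721744, 0.21457402]), 'tcp_rot': array([[ 9.49579281e-01,  6.71931370e-05,  3.13527009e-01],
       [-3.13527007e-01, -3.95346831e-05,  9.49579283e-01],
       [ 7.62004018e-05, -9.99999997e-01, -1.64744528e-05]]), 'wrist_force': array([ 0.08056062, -0.04930777,  0.35443804]), 'moment': array([0.01392219, 0.09453714, 0.05427511]), 'gripper_width': 0.09233548524784219}
```

View pictures.

View pics/scene0.png

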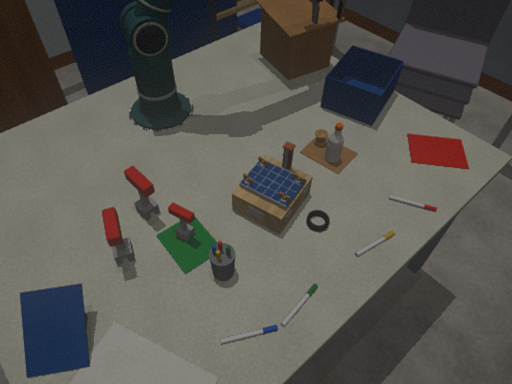

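View pics/top0.png

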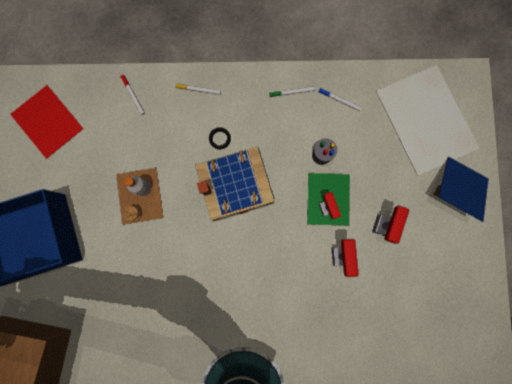

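Run:
```python
from h import *
for c,b in [('scene',(100,60,420,260)),('top',(150,60,420,330))]:
    i=cv2.imread(f'pics/{c}0.png')[b[1]:b[3],b[0]:b[2]]; f=min(800/i.shape[1],600/i.shape[0]); cv2.imwrite(f'pics/{c}0z.png',cv2.resize(i,None,fx=f,fy=f,interpolation=2))
```

```text
(no output)
```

View pics/scene0z.png

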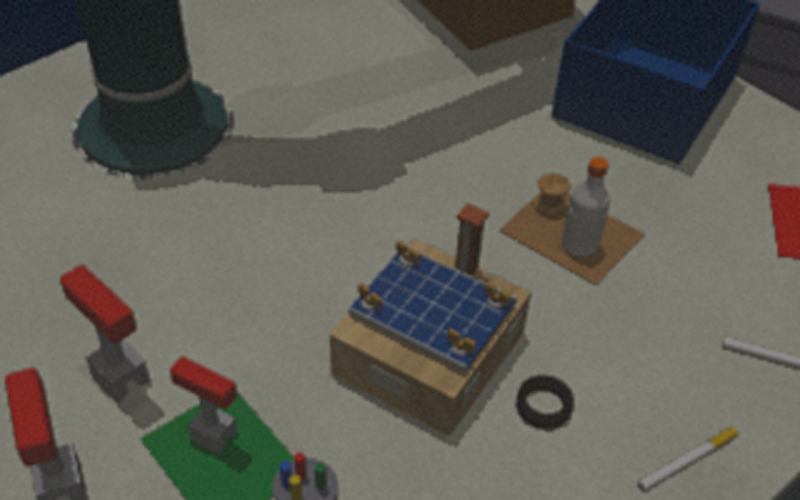

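View pics/top0z.png

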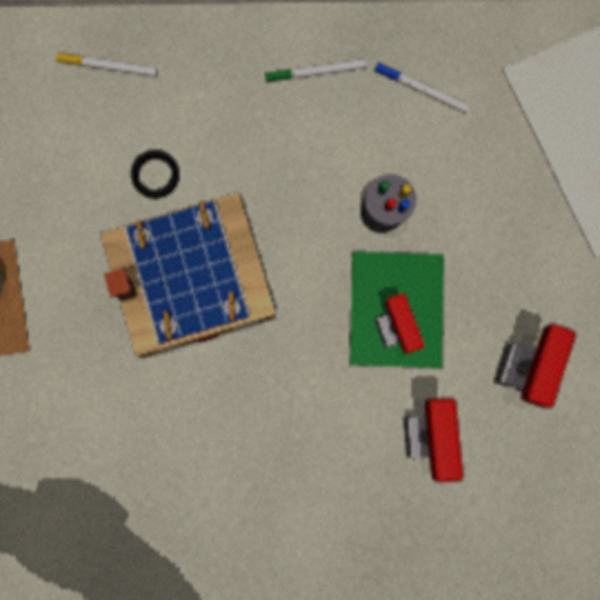

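Run:
```python
from h import *
def rect(pts,n,ref=0):
    if len(pts)<10: print(n,len(pts));return
    r=cv2.minAreaRect(pts[:,:2].astype(np.float32)*1000)
    print(n,len(pts),np.round(r[0],1),np.round(r[1],1),round(r[2],1),'zmed',round(np.median(pts[:,2]),4), 'mean',np.round(pts.mean(0),4))
for c in ['scene','top']:
    P=cloud(c,c+'0'); p=np.load(f'pics/{c}0.npz')['p'].astype(int); r,g,b=p[...,0],p[...,1],p[...,2]
    X,Y,Z=P[...,0],P[...,1],P[...,2]
    near=(abs(X-.567)<.14)&(abs(Y-.017)<.14)
    rect(P[near&(b>r+20)&(b>g+10)&(Z>.08)&(Z<.1)],c+' panel')
    rect(P[near&(Z>.068)&(Z<.1)],c+' roof')
    rect(P[near&(Z>.155)&(Z<.18)],c+' chimneytop')
    for k,(x,y) in enumerate([(.612,.0705),(.637,-.0015),(.521,-.038),(.498,.038)]):
        rect(P[(np.hypot(X-x,Y-y)<.028)&(Z>.103)&(Z<.125)],c+' nut%d'%(k+1))
    red=(r>g+50)&(r>b+50)
    rect(P[red&(Z>.108)&(Z<.122)&(np.hypot(X-.498,Y+.246)<.06)],c+' drv')
    rect(P[red&(Z>.08)&(Z<.122)&(np.hypot(X-.498,Y+.246)<.06)],c+' drv all')
    rect(P[(g>r+20)&(g>b+20)&(Z<.02)&(np.hypot(X-.5,Y+.25)<.12)],c+' mat')
```

```text
scene panel 1309 [568.2  15.4] [150.7 113.8] 15.5 zmed 0.091 mean [0.5698 0.0142 0.091 ]
scene roof 2747 [567.9  16.3] [160.3 184.1] 16.0 zmed 0.0895 mean [0.5777 0.0033 0.0852]
scene chimneytop 88 [546.3  91.6] [28.3 28.9] 16.6 zmed 0.1655 mean [0.5473 0.0893 0.1648]
scene nut1 39 [613.1  70.1] [32.8  8.6] 10.5 zmed 0.1098 mean [0.6138 0.0695 0.1091]
scene nut2 43 [634.5  -7.4] [34.1  7.2] 15.3 zmed 0.1097 mean [ 0.6358 -0.0073  0.1091]
scene nut3 35 [523.2 -38.5] [33.1  6.3] 1.5 zmed 0.1099 mean [ 0.5238 -0.0392  0.1088]
scene nut4 32 [502.7  37.4] [30.6  6.9] 5.6 zmed 0.1111 mean [0.5017 0.0369 0.11  ]
scene drv 189 [ 500.9 -245.6] [67.4 21.6] 19.8 zmed 0.1148 mean [ 0.5019 -0.246   0.1147]
scene drv all 189 [ 500.9 -245.6] [67.4 21.6] 19.8 zmed 0.1148 mean [ 0.5019 -0.246   0.1147]
scene mat 1567 [ 527.3 -252.5] [119.7 150.4] 87.0 zmed 0.0041 mean [ 0.5351 -0.2614  0.0041]
top panel 1982 [568.5  17. ] [148.4 111.3] 16.3 zmed 0.0913 mean [0.568  0.0167 0.0913]
top roof 3561 [568.6  17.1] [160.7 180.2] 16.1 zmed 0.0896 mean [0.5663 0.0141 0.0859]
top chimneytop 110 [546.6  91.7] [28.2 23.8] 16.0 zmed 0.1663 mean [0.5464 0.0915 0.1661]
top nut1 29 [612.6  71.3] [31.6  6. ] 10.9 zmed 0.111 mean [0.6134 0.0712 0.1112]
top nut2 27 [634.7  -6. ] [33.   6.3] 10.7 zmed 0.1126 mean [ 0.634  -0.0058  0.1119]
top nut3 30 [523.7 -38. ] [ 5.4 32.1] 90.0 zmed 0.1126 mean [ 0.5222 -0.0375  0.1113]
top nut4 26 [500.8  39.5] [32.   5.4] 6.5 zmed 0.1123 mean [0.5006 0.0391 0.1114]
top drv 233 [ 500.1 -242.9] [67.9 23.8] 19.3 zmed 0.1152 mean [ 0.4998 -0.2423  0.1151]
top drv all 239 [ 500.1 -242.9] [67.9 23.8] 19.3 zmed 0.1151 mean [ 0.4998 -0.2421  0.1149]
top mat 1755 [ 527.4 -252.1] [122.5 150.2] 87.0 zmed 0.0042 mean [ 0.5315 -0.2506  0.0043]
```

```bash
cat >> h.py <<'E'
C=np.array([.5684,.0168]); YAW=np.radians(16.1)
def Rt(a):  # tool z at world yaw a, tool pointing down
    c,s=np.cos(a),np.sin(a); return np.array([[s,0,c],[-c,0,s],[0,-1,0]])
def hp(x,y):
    c,s=np.cos(YAW),np.sin(YAW); return C+np.array([c*x-s*y,s*x+c*y])
NUT={1:hp(.058,.04),2:hp(.058,-.04),3:hp(-.058,-.04),4:hp(-.058,.04)}
E
python3 - <<'E'
from h import *
print(env.sense()['t'],NUT)
for nm,p,angs in [('view',[*C,.22],[YAW]),('press',[*C,.08],[YAW]),('mat',[.5,-.244,.08],[np.radians(19.5+90),np.radians(19.5-90)])]+[('nut%d'%k,[*NUT[k],z],YAW+np.pi/2-np.array([0,.4,.8,1.2,1.7])) for k in NUT for z in (.17,.26)]:
    for a in angs:
        q=solver.inverse_kinematics(np.array(p),Rt(a)); print(nm,round(float(a),2),None if q is None else np.round(q,2))
E
```

```text
1.3 {1: array([0.6130326 , 0.07131542]), 2: array([ 0.63521778, -0.00554692]), 3: array([ 0.5237674 , -0.03771542]), 4: array([0.50158222, 0.03914692])}
view 0.28 [-0.56  0.35  0.59  1.83 -0.23  1.02  0.4 ]
press 0.28 [-0.47  0.54  0.49  1.93 -0.36  0.76  0.51]
mat 1.91 [-0.08  0.55  0.61  1.97 -0.44  0.76  2.7 ]
mat -1.23 [-0.37  0.74  1.06  1.98 -0.83  0.93 -0.1 ]
nut1 1.85 [-0.33  0.46  0.22  1.74 -0.12  0.95  1.78]
nut1 1.45 [-0.41  0.47  0.32  1.75 -0.17  0.96  1.43]
nut1 1.05 [-0.47  0.47  0.41  1.75 -0.22  0.96  1.07]
nut1 0.65 [-0.54  0.49  0.49  1.75 -0.27  0.97  0.71]
nut1 0.15 [-0.59  0.5   0.56  1.76 -0.31  0.98  0.25]
nut1 1.85 [-0.39  0.37  0.29  1.66 -0.11  1.13  1.78]
nut1 1.45 [-0.46  0.38  0.38  1.66 -0.15  1.13  1.41]
nut1 1.05 [-0.53  0.39  0.47  1.66 -0.19  1.14  1.05]
nut1 0.65 [-0.57  0.39  0.52  1.67 -0.21  1.14  0.67]
nut1 0.15 [-0.61  0.4   0.59  1.67 -0.24  1.14  0.19]
nut2 1.85 [-0.28  0.5   0.32  1.7  -0.18  0.98  1.96]
nut2 1.45 [-0.33  0.5   0.4   1.7  -0.23  0.98  1.6 ]
nut2 1.05 [-0.38  0.51  0.45  1.71 -0.26  0.99  1.23]
nut2 0.65 [-0.42  0.52  0.52 
[... 728 characters left out ...]
ut3 1.05 [-0.55  0.23  0.66  1.89 -0.16  1.08  1.22]
nut3 0.65 [-0.57  0.23  0.68  1.89 -0.16  1.08  0.83]
nut3 0.15 [-0.6   0.23  0.71  1.89 -0.17  1.08  0.34]
nut4 1.85 [-0.44  0.28  0.35  2.02 -0.12  0.86  1.83]
nut4 1.45 [-0.48  0.28  0.4   2.02 -0.14  0.86  1.45]
nut4 1.05 [-0.53  0.29  0.45  2.02 -0.16  0.87  1.07]
nut4 0.65 [-0.57  0.29  0.5   2.03 -0.18  0.87  0.69]
nut4 0.15 [-0.62  0.3   0.56  2.03 -0.2   0.87  0.21]
nut4 1.85 [-0.51  0.17  0.42  1.93 -0.08  1.06  1.79]
nut4 1.45 [-0.56  0.17  0.47  1.93 -0.09  1.06  1.4 ]
nut4 1.05 [-0.59  0.17  0.51  1.93 -0.09  1.06  1.01]
nut4 0.65 [-0.63  0.17  0.55  1.93 -0.1   1.06  0.61]
nut4 0.15 [-0.67  0.17  0.6   1.94 -0.11  1.06  0.13]
```

Run:
```python
from h import *
t0=env.sense()['t']
env.reach(np.array([*C,.22]),Rt(YAW)); s=env.sense(); print(s['t']-t0,s['ee_pos'])
snap('wrist','w1')
effector.grasp(20); print(env.sense()['t']-t0, env.sense()['gripper_width'])
P=cloud('wrist','w1')
X,Y,Z=P[...,0],P[...,1],P[...,2]; p=np.load('pics/w1.npz')['p'].astype(int)
r,g,b=p[...,0],p[...,1],p[...,2]
m=(b>r+20)&(b>g+10)&(Z>.08)&(Z<.1); q=P[m]; rr=cv2.minAreaRect(q[:,:2].astype(np.float32)*1000); print('panel',rr,np.median(q[:,2]))
for k in NUT:
    m=(np.hypot(X-NUT[k][0],Y-NUT[k][1])<.03)&(Z>.1)&(Z<.125); q=P[m][:,:2]; c=q.mean(0); u=np.linalg.svd(q-c)[2][0]
    rr=cv2.minAreaRect(q.astype(np.float32)*1000)
    print(k,len(q),c,NUT[k],'pca yaw',np.degrees(np.arctan(u[1]/u[0])),rr, np.percentile(P[m][:,2],[50,95]))
```

```text
2.4917 [0.56844002 0.01817608 0.21983012]
3.8917 0.0003827271151724307
panel ((566.1906127929688, 16.051109313964844), (149.18321228027344, 111.84481811523438), 16.155742645263672) 0.08949741068077632
1 210 [0.61005524 0.07105416] [0.6130326  0.07131542] pca yaw 9.082749630346688 ((610.2340087890625, 70.5907211303711), (33.260467529296875, 7.842016220092773), 12.210636138916016) [0.11056945 0.1122706 ]
2 228 [ 0.63179003 -0.00501909] [ 0.63521778 -0.00554692] pca yaw 12.347955087381681 ((632.6078491210938, -5.778282165527344), (34.190345764160156, 7.990823268890381), 9.155993461608887) [0.1093173  0.11203369]
3 227 [ 0.52137002 -0.03672816] [ 0.5237674  -0.03771542] pca yaw 1.7966370411044303 ((521.8433227539062, -37.77643966674805), (33.00893020629883, 8.123003005981445), 5.13439416885376) [0.10941927 0.1121246 ]
4 221 [0.49969268 0.03931123] [0.50158222 0.03914692] pca yaw 6.655506409361506 ((499.63323974609375, 38.9317741394043), (32.824913024902344, 8.614742279052734), 11.531196594238281) [0.11048861 0.1120309 ]
```

View pics/w1.png

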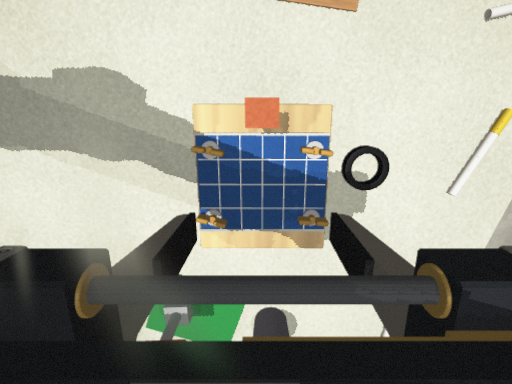

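```bash
sed -i 's/^C=.*/C=np.array([.5677,.0167]); YAW=np.radians(16.1)/' h.py
cat >> h.py <<'E'
NY={1:np.radians(10),2:np.radians(12),3:np.radians(1.5),4:np.radians(6.3)}
E
python3 - <<'E'
from h import *
env.movel(np.array([*C,.094]),Rt(YAW),rate=.2)
s=env.sense(); f0=s['wrist_force'][2]; print(s['t'],s['ee_pos'],f0)
for z in [.087,.083,.0815,.080,.078]:
    env.movel(np.array([*C,z]),rate=.05); s=env.sense(); f=s['wrist_force'][2]-f0; print(round(s['t'],2),z,s['ee_pos'].round(4),f)
    if z<=.083 and f>15: break
E
```

```text
5.975 [0.56853148 0.01649    0.09484348] 0.8687605696855923
6.27 0.087 [0.5687 0.0168 0.0879] 0.7968677415053783
6.52 0.083 [0.5684 0.0168 0.0835] 3.402245008205709
6.77 0.0815 [0.5684 0.0168 0.0834] 14.409182418712561
7.02 0.08 [0.5684 0.0168 0.0833] 26.129996263046305
```

Run:
```python
from h import *
D=np.array([.5003,-.244]); a=np.radians(109.5)
env.movel(np.array([*C,.14]),rate=.25)
env.reach(np.array([*D,.19]),Rt(a)); s=env.sense(); print(s['t'],s['ee_pos'])
effector.release(); print(env.sense()['t'])
snap('wrist','w2')
P=cloud('wrist','w2'); p=np.load('pics/w2.npz')['p'].astype(int); r,g,b=p[...,0],p[...,1],p[...,2]; Z=P[...,2]
q=P[(r>g+50)&(r>b+50)&(Z>.105)&(Z<.122)&(np.hypot(P[...,0]-.5,P[...,1]+.244)<.06)]
print(len(q),cv2.minAreaRect(q[:,:2].astype(np.float32)*1000) if len(q)>9 else None, q.mean(0))
```

```text
9.1083 [ 0.50018884 -0.24330992  0.18928797]
10.4833
1655 ((497.94085693359375, -244.50619506835938), (69.25092315673828, 22.934722900390625), 18.806129455566406) [ 0.49614216 -0.24539542  0.11323178]
```

View pics/w2.png

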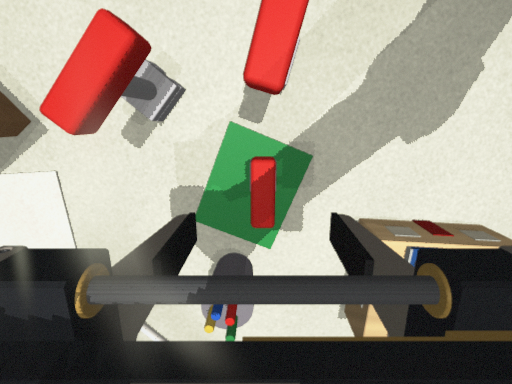

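Run:
```python
from h import *
D=np.array([.4993,-.2442]); a=np.radians(109.2)
env.movel(np.array([*D,.083]),Rt(a),rate=.2)
effector.grasp(45); s=env.sense(); print(s['t'],s['ee_pos'],s['gripper_width'],s['wrist_force'])
env.movel(np.array([*D,.205]),rate=.25); s=env.sense(); print(s['t'],s['ee_pos'],s['gripper_width'],s['wrist_force'],s['moment'])
snap('wrist','w3');snap('scene','s3')
```

```text
12.25 [ 0.49926209 -0.24422122  0.08292375] 0.023439135751274185 [0.14770718 0.13451854 0.04226237]
12.8917 [ 0.49846184 -0.24363432  0.20385664] 0.023804147270671788 [-0.42933715 -0.56947801 -2.45122753] [0.00468106 0.06249848 0.01587409]
```

View pics/w3.png

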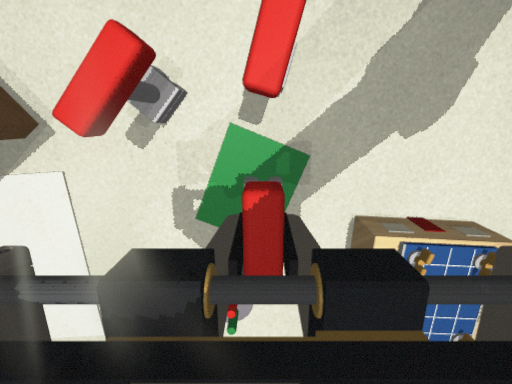

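View pics/s3.png

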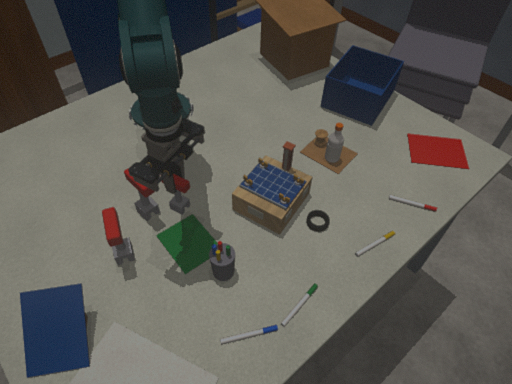

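```bash
cat >> h.py <<'E'
def st(tag,f0=None):
    s=env.sense(); z=s['tcp_rot'][:,2]; a=np.degrees(np.arctan2(z[1],z[0]))-90
    print(tag,'t%.2f'%s['t'],s['ee_pos'].round(4),'slot %.1f nutang %.2f'%(a,YAW-np.radians(a)),'F',s['wrist_force'].round(1),'M',s['moment'].round(2),'w %.4f'%s['gripper_width'],flush=True); return s
def over(k,yaw,z=.203): env.reach(np.array([*NUT[k],z]),Rt(yaw+np.pi/2))
def down(k,yaw,z=.170):
    env.movel(np.array([*NUT[k],z]),Rt(yaw+np.pi/2),rate=.06)
def turn(k,yaw,z=.170,rate=.15): env.movel(np.array([*NUT[k],z]),Rt(yaw+np.pi/2),rate=rate)
E
python3 - <<'E'
from h import *
over(1,NY[1]); st('over')
down(1,NY[1],.186); st('pre')
down(1,NY[1]); st('down')
turn(1,YAW-.35); st('turn')
E
```

```text
over t14.26 [0.6122 0.0691 0.2027] slot 9.9 nutang 0.11 F [ 0.2 -0.8 -1.5] M [-0.02  0.   -0.04] w 0.0238
pre t14.69 [0.612  0.0708 0.1854] slot 10.0 nutang 0.11 F [ 0.1 -0.6 -2.1] M [ 0.   -0.03  0.01] w 0.0237
down t15.11 [0.612  0.0712 0.1695] slot 10.0 nutang 0.11 F [-0.5  0.3 -2. ] M [ 0.06  0.07 -0.01] w 0.0237
turn t15.50 [0.6122 0.0713 0.1698] slot -3.8 nutang 0.35 F [-1.4 -0.8 -3. ] M [-0.11 -0.02  0.06] w 0.0238
```

Run:
```python
from h import *
turn(1,YAW-.6); st('turn')
turn(1,YAW-.86); st('turn')
turn(1,YAW-.80); st('back')
env.movel(np.array([*NUT[1],.203]),rate=.12); st('up')
over(3,NY[3]); st('over3'); snap('scene','s4'); snap('wrist','w4')
P=cloud('scene','s4'); m=(np.hypot(P[...,0]-NUT[1][0],P[...,1]-NUT[1][1])<.026)&(P[...,2]>.097)&(P[...,2]<.118)
q=P[m][:,:2]; print(len(q),q.mean(0),cv2.minAreaRect(q.astype(np.float32)*1000)); u=np.linalg.svd(q-q.mean(0))[2][0]; print(np.degrees(np.arctan(u[1]/u[0])))
i=cv2.imread('pics/s4.png')[130:250,200:340]; cv2.imwrite('pics/s4z.png',cv2.resize(i,None,fx=5,fy=5,interpolation=2))
```

```text
turn t15.90 [0.6122 0.0713 0.17  ] slot -18.0 nutang 0.60 F [-0.4  0.2 -1.8] M [-0.03  0.04  0.04] w 0.0236
turn t16.31 [0.6123 0.0713 0.17  ] slot -32.9 nutang 0.86 F [-0.1  1.1 -2.9] M [-0.03  0.03  0.02] w 0.0236
back t16.56 [0.6124 0.0712 0.1701] slot -29.7 nutang 0.80 F [-0.6  0.  -2. ] M [-0.04  0.01 -0.  ] w 0.0238
up t16.98 [0.6125 0.0713 0.2033] slot -29.7 nutang 0.80 F [ 0.2 -0.  -1.2] M [-0.03  0.02  0.01] w 0.0237
over3 t17.66 [ 0.5234 -0.0373  0.2028] slot 1.4 nutang 0.26 F [ 1.  -0.2 -2. ] M [ 0.   -0.05 -0.01] w 0.0241
31 [0.61305472 0.06910157] ((613.8577270507812, 69.65663146972656), (7.38123893737793, 32.07587814331055), 62.34941482543945)
-24.58044050207268
```

View pics/s4z.png

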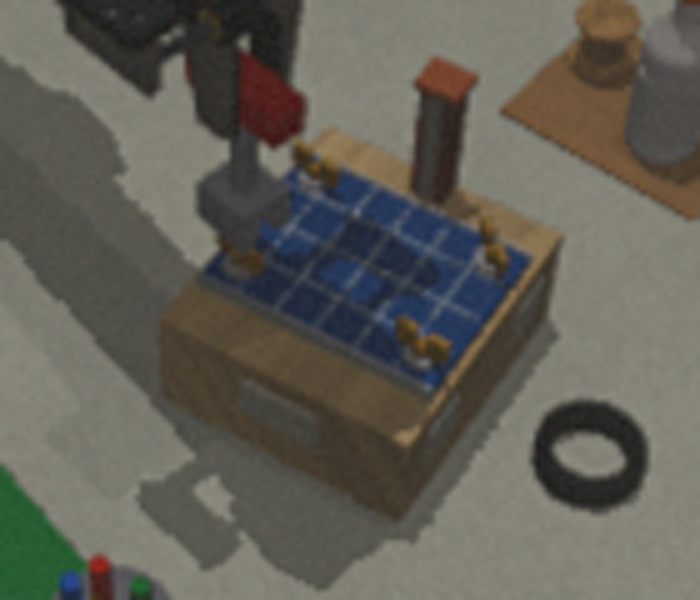

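View pics/w4.png

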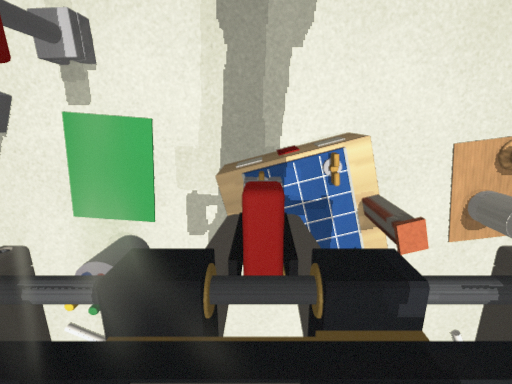

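Run:
```python
from h import *
for k in (3,2):
    if k!=3: over(k,NY[k]); st('over%d'%k)
    down(k,NY[k]); s=st('down')
    if s['ee_pos'][2]>.174: print('NOT SEATED'); break
    for x in (.5,.86): turn(k,YAW-x); st('turn')
    turn(k,YAW-.81)
    env.movel(np.array([*NUT[k],.203]),rate=.15); st('up')
over(4,NY[4]); st('over4'); snap('scene','s5')
P=cloud('scene','s5')
for k in (1,2,3):
    m=(np.hypot(P[...,0]-NUT[k][0],P[...,1]-NUT[k][1])<.024)&(P[...,2]>.097)&(P[...,2]<.118)
    q=P[m][:,:2]
    if len(q)<8: continue
    u=np.linalg.svd(q-q.mean(0))[2][0]; print(k,len(q),np.degrees(np.arctan(u[1]/u[0])),cv2.minAreaRect(q.astype(np.float32)*1000))
i=cv2.imread('pics/s5.png')[130:250,200:340]; cv2.imwrite('pics/s5z.png',cv2.resize(i,None,fx=5,fy=5,interpolation=2))
```

```text
down t18.46 [ 0.523  -0.0379  0.1696] slot 1.5 nutang 0.26 F [ 0.   0.6 -1.8] M [-0.01  0.01 -0.02] w 0.0236
turn t18.85 [ 0.5231 -0.0378  0.17  ] slot -12.4 nutang 0.50 F [-0.   0.1 -2.2] M [-0.13 -0.    0.01] w 0.0236
turn t19.36 [ 0.5231 -0.0378  0.17  ] slot -33.0 nutang 0.86 F [ 0.5 -0.7 -2.3] M [-0.06  0.   -0.04] w 0.0237
up t19.98 [ 0.5234 -0.0378  0.2032] slot -30.3 nutang 0.81 F [-0.5  0.8 -2.2] M [-0.01  0.06 -0.03] w 0.0235
over2 t20.66 [ 0.6332 -0.0063  0.2015] slot 11.8 nutang 0.07 F [-0.1 -0.2 -1.8] M [0.01 0.05 0.02] w 0.0236
down t21.36 [ 0.6345 -0.0057  0.1697] slot 12.0 nutang 0.07 F [ 0.6  0.6 -1.9] M [ 0.07 -0.01  0.03] w 0.0234
turn t21.93 [ 0.6346 -0.0057  0.1701] slot -12.4 nutang 0.50 F [ 0.7 -1.  -1.8] M [-0.11 -0.12  0.05] w 0.0240
turn t22.44 [ 0.6345 -0.0055  0.17  ] slot -33.0 nutang 0.86 F [-0.3 -0.1 -2.5] M [-0.06  0.02 -0.02] w 0.0234
up t23.06 [ 0.6349 -0.0057  0.2035] slot -30.3 nutang 0.81 F [ 0.6  0.9 -2. ] M [-0.05  0.06  0.  ] w 0.0238
over4 t23.68 [0.5007 0.0391 0.2028] slot 6.3 nutang 0.17 F [-0.3  0.3 -1.4] M [ 0.   -0.02  0.02] w 0.0238
1 27 -26.16880138570953 ((613.0137329101562, 70.48917388916016), (6.290243625640869, 32.0682258605957), 63.40411376953125)
2 29 -25.516499152774674 ((634.5128173828125, -6.957395553588867), (5.491293430328369, 34.07853698730469), 65.00529479980469)
3 26 -26.172469411570813 ((523.050048828125, -38.88103485107422), (6.464117527008057, 33.762428283691406), 62.184043884277344)
```

View pics/s5z.png

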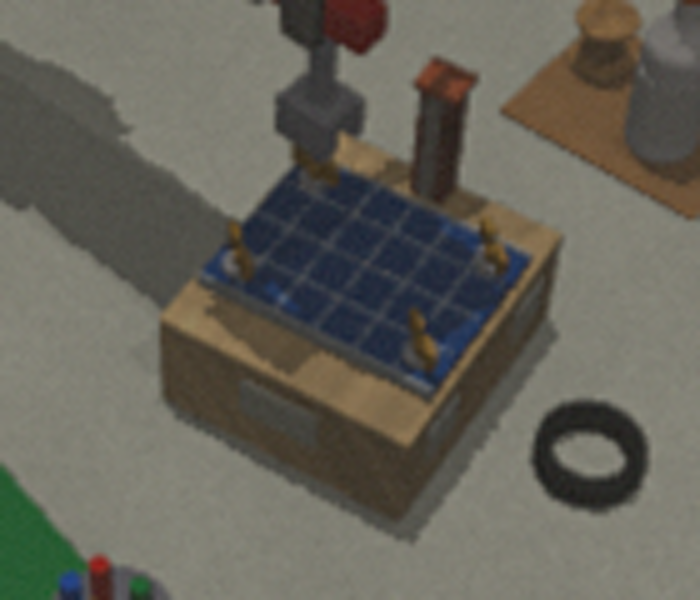

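Run:
```python
from h import *
k=4
down(k,NY[k]); s=st('down')
assert s['ee_pos'][2]<.174
for x in (.5,.86): turn(k,YAW-x); st('turn')
env.pause(.3)
snap('scene','s6')
for x in (1.25,1.55,1.64,1.68): turn(k,YAW-x); st('turn')
env.pause(.2); turn(k,YAW-1.62); st('back')
env.movel(np.array([*NUT[k],.203]),rate=.15); st('up')
k=2; over(k,np.radians(-26)); st('over2'); snap('scene','s7')
P=cloud('scene','s7')
for k in (1,2,3,4):
    m=(np.hypot(P[...,0]-NUT[k][0],P[...,1]-NUT[k][1])<.024)&(P[...,2]>.097)&(P[...,2]<.118)
    q=P[m][:,:2]
    if len(q)<8: continue
    u=np.linalg.svd(q-q.mean(0))[2][0]; print(k,len(q),np.degrees(np.arctan(u[1]/u[0])),cv2.minAreaRect(q.astype(np.float32)*1000))
i=cv2.imread('pics/s7.png')[130:250,200:340]; cv2.imwrite('pics/s7z.png',cv2.resize(i,None,fx=5,fy=5,interpolation=2))
```

```text
down t24.43 [0.5008 0.0389 0.1696] slot 6.3 nutang 0.17 F [ 0.3 -1.2 -2.3] M [ 0.02 -0.02 -0.02] w 0.0239
turn t24.90 [0.5009 0.039  0.17  ] slot -12.4 nutang 0.50 F [-0.3 -0.6 -1.5] M [-0.11 -0.04  0.03] w 0.0243
turn t25.41 [0.5009 0.0392 0.17  ] slot -33.0 nutang 0.86 F [-0.  -0.3 -2.1] M [-0.1  -0.04  0.03] w 0.0234
turn t26.30 [0.501  0.0392 0.17  ] slot -55.4 nutang 1.25 F [ 0.4  0.8 -2. ] M [ 0.   -0.09  0.03] w 0.0236
turn t26.75 [0.5011 0.0392 0.1701] slot -72.5 nutang 1.55 F [ 1.  -1.1 -2. ] M [ 0.02 -0.2  -0.02] w 0.0239
turn t27.00 [0.5011 0.0391 0.1701] slot -77.6 nutang 1.64 F [ 0.9  0.9 -2.2] M [ 0.09 -0.35  0.02] w 0.0239
turn t27.25 [0.5011 0.0391 0.1701] slot -80.0 nutang 1.68 F [ 1.6  1.  -2.1] M [ 0.16 -0.49  0.04] w 0.0237
back t27.70 [0.5005 0.0389 0.1699] slot -76.8 nutang 1.62 F [ 0.5  0.6 -1.5] M [ 0.   -0.08  0.01] w 0.0237
up t28.07 [0.5008 0.0391 0.2031] slot -76.7 nutang 1.62 F [-0.6  0.9 -1.4] M [-0.07  0.1  -0.01] w 0.0236
over2 t29.02 [ 0.6335 -0.0054  0.2019] slot -26.1 nutang 0.74 F [-0.6  1.5 -2. ] M [ 0.06 -0.02 -0.02] w 0.0239
1 25 -26.100600125108873 ((616.3384399414062, 68.68502807617188), (6.4555535316467285, 30.38544273376465), 63.114601135253906)
2 16 -16.425388378383325 ((643.7874755859375, -11.165852546691895), (6.761523723602295, 14.660512924194336), 68.45527648925781)
3 26 -27.240918867897292 ((524.1790161132812, -38.96394348144531), (6.282573699951172, 32.2653694152832), 61.907474517822266)
4 27 -71.44304388534201 ((500.96197509765625, 37.553550720214844), (7.554470062255859, 31.858470916748047), 17.77294158935547)
```

View pics/s7z.png

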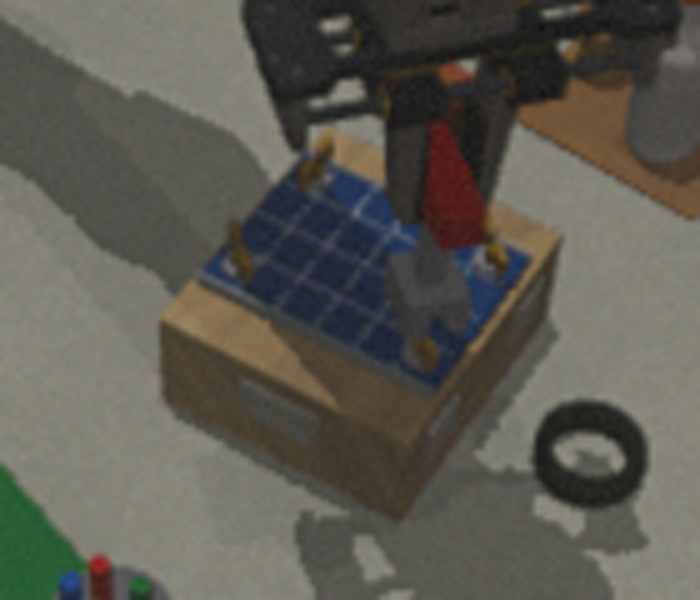

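Run:
```python
from h import *
for k in (2,3,1):
    if k!=2: over(k,np.radians(-26)); st('over%d'%k)
    down(k,np.radians(-26)); s=st('down')
    if s['ee_pos'][2]>.174: print('NOT SEATED'); break
    for x in (1.25,1.55,1.69): turn(k,YAW-x); st('turn')
    env.pause(.2); turn(k,YAW-1.62); st('back')
    env.movel(np.array([*NUT[k],.203]),rate=.15); st('up')
    snap('scene','s8_%d'%k); snap('top','t8_%d'%k)
    P=cloud('scene','s8_%d'%k)
    for j in (1,2,3,4):
        m=(np.hypot(P[...,0]-NUT[j][0],P[...,1]-NUT[j][1])<.024)&(P[...,2]>.097)&(P[...,2]<.118)
        q=P[m][:,:2]
        if len(q)<8: continue
        u=np.linalg.svd(q-q.mean(0))[2][0]; print(j,len(q),np.degrees(np.arctan(u[1]/u[0])),cv2.minAreaRect(q.astype(np.float32)*1000))
```

```text
down t29.77 [ 0.6344 -0.0057  0.1696] slot -26.0 nutang 0.73 F [ 0.6  1.2 -2.2] M [ 0.    0.05 -0.03] w 0.0241
turn t30.43 [ 0.6347 -0.0056  0.1701] slot -55.4 nutang 1.25 F [ 0.3 -0.6 -2. ] M [-0.04 -0.15 -0.01] w 0.0234
turn t30.88 [ 0.6347 -0.0056  0.1701] slot -72.5 nutang 1.55 F [ 1.1  0.4 -1.3] M [-0.09 -0.27  0.02] w 0.0240
turn t31.18 [ 0.6347 -0.0056  0.1701] slot -80.5 nutang 1.69 F [ 1.3 -0.2 -2.3] M [ 0.03 -0.28  0.05] w 0.0236
back t31.62 [ 0.6341 -0.0057  0.1699] slot -76.8 nutang 1.62 F [ 0.2 -0.3 -1.9] M [-0.06 -0.03  0.01] w 0.0236
up t31.99 [ 0.6346 -0.0057  0.2034] slot -76.8 nutang 1.62 F [ 0.2 -0.2 -1.9] M [-0.06  0.1  -0.02] w 0.0236
1 26 -26.159666790604867 ((612.3167114257812, 70.04280090332031), (7.734922409057617, 34.493988037109375), 61.30226516723633)
2 15 -77.40164883002154 ((638.05908203125, -16.192970275878906), (5.181937217712402, 13.304808616638184), 14.672575950622559)
3 25 -24.614693464279775 ((522.888916015625, -38.47026824951172), (5.403542518615723, 32.769439697265625), 64.22435760498047)
4 28 -72.22607937162533 ((501.1512451171875, 37.8131866455
[... 1901 characters left out ...]
0.0711 0.1699] slot -76.8 nutang 1.62 F [-0.4 -1.3 -1.5] M [-0.04  0.07  0.03] w 0.0238
up t39.51 [0.6124 0.0713 0.2033] slot -76.7 nutang 1.62 F [-0.3  0.1 -2.4] M [-0.03  0.13  0.03] w 0.0236
1 14 -62.41156745912253 ((614.876220703125, 60.156612396240234), (6.9580488204956055, 15.129437446594238), 25.538776397705078)
2 30 -73.83546605722329 ((635.0901489257812, -6.0099639892578125), (6.710901260375977, 34.44021224975586), 18.71353530883789)
3 30 -73.63088247297901 ((523.4351806640625, -37.94696044921875), (7.425175189971924, 37.012516021728516), 20.812877655029297)
4 28 -73.99617499904762 ((502.3614501953125, 37.122737884521484), (7.602482795715332, 29.543516159057617), 16.508535385131836)
```

Run:
```python
from h import *
D=np.array([.512,-.25]); a=np.pi/2
env.reach(np.array([*D,.203]),Rt(a)); st('over mat'); snap('scene','s9'); snap('top','t9')
for c,f in (('scene','s9'),('top','t9')):
    P=cloud(c,f)
    for j in (1,2,3,4):
        m=(np.hypot(P[...,0]-NUT[j][0],P[...,1]-NUT[j][1])<.024)&(P[...,2]>.097)&(P[...,2]<.118)
        q=P[m][:,:2]
        if len(q)<8: continue
        u=np.linalg.svd(q-q.mean(0))[2][0]; print(c,j,len(q),np.degrees(np.arctan(u[1]/u[0])),cv2.minAreaRect(q.astype(np.float32)*1000))
i=cv2.imread('pics/s9.png')[130:280,140:340]; cv2.imwrite('pics/s9z.png',cv2.resize(i,None,fx=4,fy=4,interpolation=2))
```

```text
over mat t41.18 [ 0.5123 -0.2492  0.2027] slot 0.0 nutang 0.28 F [ 0.1  0.4 -2.7] M [ 0.02  0.   -0.01] w 0.0236
scene 1 27 -73.0858430049084 ((612.2930908203125, 69.68916320800781), (6.233122825622559, 33.10916519165039), 16.684707641601562)
scene 2 29 -73.86452829990705 ((635.168701171875, -5.824907302856445), (4.87478494644165, 35.644309997558594), 16.595518112182617)
scene 3 32 -74.0902080460973 ((524.0882568359375, -39.288177490234375), (6.598649978637695, 32.158817291259766), 13.97030258178711)
scene 4 28 -72.6734276239392 ((501.99957275390625, 38.030609130859375), (8.061384201049805, 29.72441291809082), 24.21205711364746)
top 1 29 -74.05218839096054 ((613.3109130859375, 71.34175109863281), (6.605828285217285, 33.26047897338867), 15.665387153625488)
top 2 30 -73.65371662851666 ((634.7200317382812, -5.34428596496582), (6.506239414215088, 32.0466194152832), 14.608063697814941)
top 3 28 -74.73408952660093 ((523.3396606445312, -37.908226013183594), (6.749284744262695, 32.85276794433594), 14.810925483703613)
top 4 28 -74.4766559124239 ((501.58624267578125, 39.128562927246094), (5.906920433044434, 33.4659309387207), 15.911369323730469)
```

View pics/s9z.png

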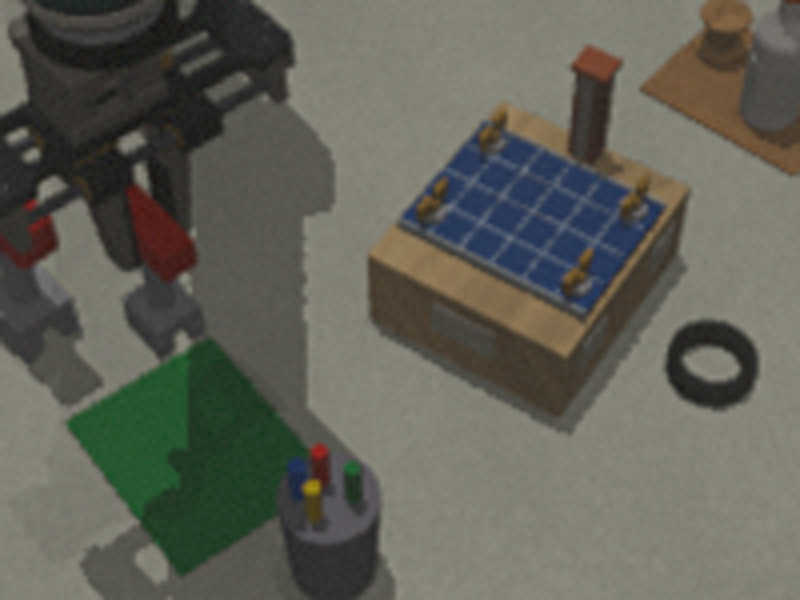

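All four screws sit at about 1.55–1.58 rad (house y axis at −73.9°). Now I'll stand the driver on the mat.

Run:
```python
from h import *
D=np.array([.512,-.25]); a=np.pi/2
env.movel(np.array([*D,.095]),Rt(a),rate=.15); st('low')
env.movel(np.array([*D,.083]),Rt(a),rate=.04); s=st('touch')
for z in (.0822,.0814):
    if s['wrist_force'][2]>1: break
    env.movel(np.array([*D,z]),Rt(a),rate=.04); s=st('touch')
effector.release(); st('open')
env.movel(np.array([*D,.20]),Rt(a),rate=.2); st('up')
env.pause(.3); snap('wrist','w10')
env.reach(np.array([.45,-.05,.30]),Rt(a)); st('away')
snap('scene','s10'); snap('top','t10')
for c,f in (('scene','s10'),('top','t10'),('wrist','w10')):
    P=cloud(c,f); p=np.load(f'pics/{f}.npz')['p'].astype(int); r,g,b=p[...,0],p[...,1],p[...,2]; Z=P[...,2]
    q=P[(r>g+50)&(r>b+50)&(Z>.1)&(Z<.125)&(np.hypot(P[...,0]-D[0],P[...,1]-D[1])<.055)]
    print(c,len(q),cv2.minAreaRect(q[:,:2].astype(np.float32)*1000) if len(q)>9 else None, np.median(q[:,2]))
for n in ['pot_center','glue_center','spool_center','tape_center']: print(n,[(round(r['score'],2),np.round(r['at'],3).tolist()) for r in tip_of('top',n)][:2])
```

```text
low t42.15 [ 0.5126 -0.2504  0.0957] slot -0.0 nutang 0.28 F [ 0.7  0.3 -0.6] M [ 0.   -0.02 -0.04] w 0.0239
touch t42.60 [ 0.5121 -0.25    0.083 ] slot 0.0 nutang 0.28 F [-0.8 -0.1 -1.8] M [-0.05 -0.06 -0.01] w 0.0239
touch t42.85 [ 0.5122 -0.2501  0.0829] slot -0.0 nutang 0.28 F [-1.4  0.9  5.2] M [ 0.3   0.41 -0.01] w 0.0236
open t43.93 [ 0.512  -0.25    0.0822] slot -0.0 nutang 0.28 F [-1.2  0.7 -0.8] M [-0.02  0.02  0.  ] w 0.0921
up t44.67 [ 0.5114 -0.2495  0.1991] slot 0.0 nutang 0.28 F [-0.5 -0.3  0.1] M [ 0.03 -0.01 -0.  ] w 0.0919
away t45.95 [ 0.4502 -0.0508  0.2998] slot -0.1 nutang 0.28 F [-0.4 -1.3  0.2] M [ 0.01 -0.03  0.05] w 0.0918
scene 192 ((514.3150024414062, -251.6882781982422), (67.79164123535156, 21.29318618774414), 0.3199531137943268) 0.11480112183865954
top 239 ((513.4418334960938, -247.90219116210938), (23.250879287719727, 69.206298828125), 87.7241439819336) 0.11503839586748121
wrist 1547 ((510.52685546875, -250.37002563476562), (23.149023056030273, 68.87913513183594), 89.29508209228516) 0.11343403193439283
pot_center [(0.8, [0.657, -0.238, 0.046])]
glue_center [(0.78, [0.57, 0.286, 0.074])]
spool_center [(0.72, [0.492, 0.312, 0.023])]
tape_center [(0.63, [0.709, 0.063, 0.012])]
```

Run:
```python
import cv2
i=cv2.imread('pics/s10.png')[130:280,100:340]; cv2.imwrite('pics/s10z.png',cv2.resize(i,None,fx=3.3,fy=3.3,interpolation=2))
```

```text
(no output)
```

View pics/s10z.png

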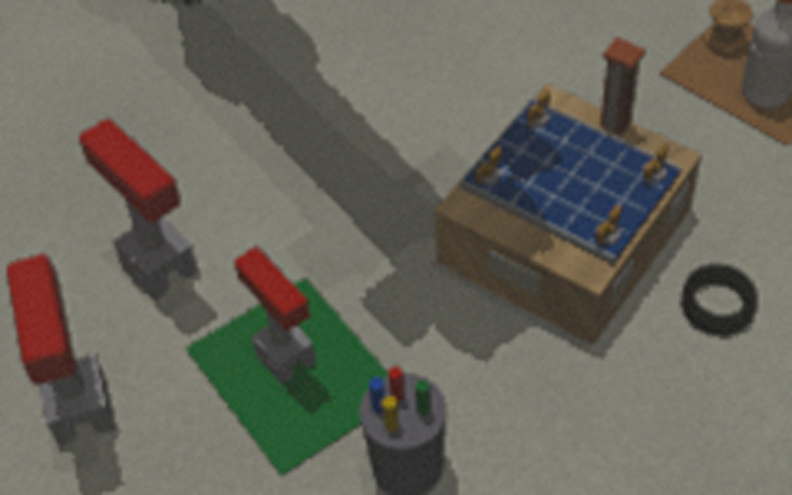

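View pics/t10.png

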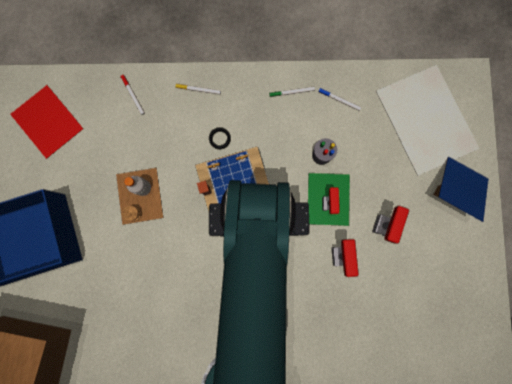

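Run:
```python
from h import *
P=cloud('scene','s10'); p=np.load('pics/s10.npz')['p'].astype(int); r,g,b=p[...,0],p[...,1],p[...,2]
m=(b>r+20)&(b>g+10)&(np.hypot(P[...,0]-C[0],P[...,1]-C[1])<.09)&(P[...,2]>.07); print('panel z',np.median(P[m][:,2]))
workorder.finish_job(); print(env.sense()['t'])
```

```text
panel z 0.08405911024938417
the job is handed in; nothing more can be done
the job is handed in; nothing more can be done
```

The job is handed in at about 46 s of the 72 s allowed, and every check I made agreed with the goal; the system reports no verdict.

- **Panel:** I pressed it down with the shut fingers until it met a hard stop at 83.3 mm and 26 N. The scene camera later read 84.1 mm, down from 91.0 mm before pressing. That camera read about as expected for the proud panel, so it could be up to 1 mm short of home, still within the 1.5 mm allowed.
- **Half-way round:** I used the smallest driver, in the order nut1, nut3, nut2, nut4. Nuts 1 to 3 measured about 0.73 rad. Nut4 was not measured at this point, but it got the same driver turn.
- **To the stop:** The order was nut4, nut2, nut3, nut1. I left the driver on nut4 between its half-way turn and its final turn, once all four were half-way. In the last full view with two cameras, all four read about 1.55–1.58 rad.
- **Driver:** It stands upright on the green mat at about (0.512, −0.250), released, with the arm moved clear. Its handle top reads about 0.114 m above the table.
- **Bystanders:** The top camera found the pot, glue bottle, spool and tape roll within about 4 mm of their starting positions.

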